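# Snap the biscuit box lid shut all round

### The job

The lid of the clear biscuit box lies on it with all four sections of its rim still raised. Press the sections down one at a time, all round the lid, until every one has clicked shut and lies flush. The box stays where it stands: do not pick it up or push it about, and leave the things round it alone.

Things in the scene. Friction and masses are not known exactly. Their poses are not given: they have to be found in the camera images.
- biscuit_box: Clear box of biscuits with white snap lid, loose, 160 (its x) x 210 (its y) x 78 mm (to the lid top), 1 kg. Origin: centre of underside; z up. Lid middle (92 x 142 mm) and 34 mm corner squares are fixed and flat; between the corners each side of the rim is a hinged section, 34 mm wide from hinge (inner edge) to outer edge, 6 mm thick, now sloping up and outward (outer edge 12 mm above the lid).
- section_near (a joint): Angle (rad) by which the long section on the box's own -x side of the lid rim (138 mm long) is pressed down: 0 raised as found, 0.36 shut and flush with the lid (hard stop). Pressed at its press point it resists with up to about 6 N, mostly in the first half of the travel; beyond 0.26 rad it snaps shut by itself and stays; let go earlier, it springs back up.
- press_near (a point): Point on the top face of the long section on the box's own -x side, in the middle of its length and 24 mm out from its hinge (10 mm in from the outer edge), marked by three thin ribs; it moves down with the section, to 78 mm above the worktop when shut.
- section_far (a joint): Angle (rad) by which the long section on the box's own +x side of the lid rim (138 mm long) is pressed down: 0 raised as found, 0.36 shut and flush with the lid (hard stop). Pressed at its press point it resists with up to about 6 N, mostly in the first half of the travel; beyond 0.26 rad it snaps shut by itself and stays; let go earlier, it springs back up.
- press_far (a point): Point on the top face of the long section on the box's own +x side, in the middle of its length and 24 mm out from its hinge (10 mm in from the outer edge), marked by three thin ribs; it moves down with the section, to 78 mm above the worktop when shut.
- section_left (a joint): Angle (rad) by which the short section on the box's own +y side of the lid rim (88 mm long) is pressed down: 0 raised as found, 0.36 shut and flush with the lid (hard stop). Pressed at its press point it resists with up to about 6 N, mostly in the first half of the travel; beyond 0.26 rad it snaps shut by itself and stays; let go earlier, it springs back up.
- press_left (a point): Point on the top face of the short section on the box's own +y side, in the middle of its length and 24 mm out from its hinge (10 mm in from the outer edge), marked by three thin ribs; it moves down with the section, to 78 mm above the worktop when shut.
- section_right (a joint): Angle (rad) by which the short section on the box's own -y side of the lid rim (88 mm long) is pressed down: 0 raised as found, 0.36 shut and flush with the lid (hard stop). Pressed at its press point it resists with up to about 6 N, mostly in the first half of the travel; beyond 0.26 rad it snaps shut by itself and stays; let go earlier, it springs back up.
- press_right (a point): Point on the top face of the short section on the box's own -y side, in the middle of its length and 24 mm out from its hinge (10 mm in from the outer edge), marked by three thin ribs; it moves down with the section, to 78 mm above the worktop when shut.
- spice_jar: Upright spice jar with a dark cap, 41 mm across, 105 mm high, loose; origin at the centre of its underside. A bystander.
- egg_timer: Round kitchen timer, 65 mm across, 52 mm high, loose; origin at the centre of its underside. A bystander.
- salt_shaker: Upright glass shaker with a metal top, 44 mm across, 90 mm high, loose; origin at the centre of its underside. A bystander.

How it is judged (in metres and radians):
On the way, in this order (a step that is already met when the one before it is completed fails the run):
1. One section of the lid rim is clicked shut ((value of joint section_near above 0.31 rad or value of joint section_far above 0.31 rad or value of joint section_left above 0.31 rad or value of joint section_right above 0.31 rad)), for 0.2 s.
2. A second section of the lid rim is clicked shut ((value of joint each of section_near, section_far above 0.31 rad or value of joint each of section_near, section_left above 0.31 rad or value of joint each of section_near, section_right above 0.31 rad or value of joint each of section_far, section_left above 0.31 rad or value of joint each of section_far, section_right above 0.31 rad or value of joint each of section_left, section_right above 0.31 rad)), for 0.2 s.
3. A third section of the lid rim is clicked shut ((value of joint each of section_near, section_far, section_left above 0.31 rad or value of joint each of section_near, section_far, section_right above 0.31 rad or value of joint each of section_near, section_left, section_right above 0.31 rad or value of joint each of section_far, section_left, section_right above 0.31 rad)), for 0.2 s.
4. The fourth section of the lid rim is clicked shut (value of joint each of section_near, section_far, section_left, section_right above 0.31 rad), for 0.2 s.
At the end, for the whole second after the job is handed in: All four rim sections are shut (joint above 0.31 of 0.36 rad); the box stands upright (within 0.1 rad), at rest, within 30 mm of where it was found; the spice jar, timer and shaker are within 30 mm of where they were and upright (within 0.2 rad) (value of joint each of section_near, section_far, section_left, section_right above 0.31 rad and distance of each of biscuit_box, spice_jar, egg_timer, salt_shaker from where it was at the start of the episode below 0.03 m and angle between biscuit_box's own z axis and vertical below 0.1 rad and linear speed of biscuit_box below 0.02 m/s and angle between each of spice_jar, egg_timer, salt_shaker's own z axis and vertical below 0.2 rad); the robot touches nothing.
It fails at once if the box is lifted or tipped (height (world z) of biscuit_box above 0.015 m or angle between biscuit_box's own z axis and vertical above 0.2 rad).
It fails at once if the box is pushed about (more than 30 mm) (distance of biscuit_box from where it was at the start of the episode above 0.03 m).
It fails at once if a bystander is moved more than 30 mm, lifted or knocked over (distance of any of spice_jar, egg_timer, salt_shaker from where it was at the start of the episode above 0.03 m or angle between any of spice_jar, egg_timer, salt_shaker's own z axis and vertical above 0.3 rad).
It also fails if it takes over 48 s, if anything falls off the work surface, if the arm or the gripper's body presses on something with over 40 N, if the wrist force passes 120 N, or if a joint passes its speed limit or range.

### The arm

A 6-joint arm with a two-finger parallel gripper is mounted at the origin on a cart in front of the work surface, level with it; the furniture and walls round the work are solid. World frame = base frame: x ahead of the robot, y to its left, z up, the work surface at z = 0. Lengths are in m, angles in degrees, forces in N, time in s.
With the tool pointing down it reaches from about 0.375 to 0.75 m from the base axis. Payload 9 kg.
Tool frame: the origin (TCP) lies where the fingers leave the gripper's body, on its centre line; the fingertips stand 73 mm ahead of it and the grasp point (between the pads) lies 54 mm ahead of it (robot.tip_reach is the distance from the TCP to the fingertips, in m); z points along the fingers, y is the line along which they close (so a half turn about z gives the same grasp; the last joint's range is limited). The gripper opens to 85 mm and grips with 20 to 120 N. Pads are 22 mm wide; open, the fingers measure 114 mm over their backs; the gripper's body (76 mm by 85 mm) begins 54 mm behind the grasp point. The pads swing forward as they close: fully open they stand 13 mm farther back than shut.
Start: joints at [-77.16, 5.964, 5.575, 89.605, 0, 77.527], TCP at [0.257, -0.542, 0.304] pointing down, gripper open.
Joint ranges: [-171.21, 171.21], [-48.23, 106.86], [-62.78, 66.21], [-105.2, 120.99], [-86.42, 89.51], [-180, 180]. Speed limits (degrees/s): [127.2, 127.2, 147.25, 180, 180, 180].

### API

Orientations are given as [roll, pitch, yaw] about the fixed x, y, z axes, in that order (R = Rz(yaw) Ry(pitch) Rx(roll)).
In Python, from plant import robot gives the robot as it stands. Calls block until the motion is done:
- robot.move_pose(position, orientation): joint-space move of the TCP to a pose.
- robot.line_to(position, vel=0.15, rotation=None, guard=None): straight line of the TCP; rotation=None keeps the orientation; vel is the mean speed in m/s. With guard (N) it stops when the force on the tool has changed by that much, and returns True; else False.
- robot.goto_joints(angles): joint-space move.
- robot.set_gripper(opening): finger opening in m; the grip force is fixed at half the most; returns when the fingers have stopped.
- robot.pause(seconds).
- robot.ik(position, orientation): joint angles nearest the present ones, or None.
- robot.observe(): the state.
- robot.grab_frame(name): name is "scene" or "top" or "wrist"; returns the picture (480x640x3 uint8, blue, green, red); there is no depth.
- robot.get_calibration(name): a dict with "vertical_fov" (degrees; the focal length in pixels is half the picture's height over the tangent of half this angle, whatever the lens; pixels are square), "cx", "cy" (the principal point, pixels), "rvec" (rotation vector, rad) and "tvec" (3), from world to camera coordinates, as OpenCV has them. Camera axes: x right, y down, z forward; pixel columns grow to the right and rows downward; lengths in m; the calibration is good to about 2 mm. A picture is of the moment at which its call begins: read the wrist's pose just before it. get_calibration takes no time and is no camera call; for the wrist camera it gives the pose at the moment of the call.
A pose or a line that the arm cannot do raises robot.IKError and nothing moves.
- robot.job_done(): hands the job in; it is judged then, once.
The state is a dict: "time": time; "q": joint angles; "qvel": joint speeds; "joint_torque": joint torques, N m; "tool_pos": TCP position; "tcp_rot": TCP orientation; "ft_force": force on the tool from outside, world axes, zero at the start; "torque": the same for the moment, N m; "gripper_width": finger opening in m; "gripper_force": force on a finger pad.
Only numpy, scipy, OpenCV 4.12 (cv2) and the standard library are available. Lean on these libraries where they do the work, as an engineer would, in place of code of your own. Each camera call takes 0.05 s, during which the arm holds its last target. There are 200 camera calls.

## Working session

There is one attempt and no reset: what is moved stays moved. The work goes in short steps, each a Python script; the robot and the scene stay as the last script left them, time stands still between calls to the robot, and variables do not carry over. Pictures are saved under pics/ and viewed, at most 10 in all, crops included, and the job is handed in when it is done.

```bash
mkdir -p pics; python3 - <<'E'
from plant import robot
import cv2
for n in("scene","top"):
    cv2.imwrite(f"pics/{n}0.png",robot.grab_frame(n)); print(n,robot.get_calibration(n))
s=robot.observe();print(s["time"],s["tool_pos"],s["tcp_rot"],robot.tip_reach)
E
```

```text
scene {'vertical_fov': 49.70237019807246, 'cx': 319.57403996954315, 'cy': 245.14892499775328, 'rvec': array([ 1.09130634, -2.04036814,  1.29956224]), 'tvec': array([0.2869582 , 0.29145165, 0.77280679])}
top {'vertical_fov': 42.779654784923636, 'cx': 307.72667707524613, 'cy': 242.18084070699965, 'rvec': array([ 2.15218364, -2.09041975,  0.21893278]), 'tvec': array([-0.01278095,  0.55670173,  1.2694269 ])}
0.1 [ 0.25649675 -0.54217131  0.30318712] [-1.79931636e+02 -1.54481991e-02  2.53125059e+01] 0.0726
```

View pics/top0.png

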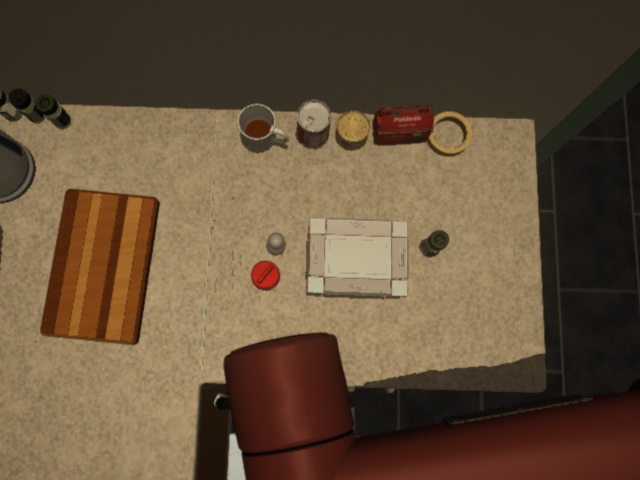

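View pics/scene0.png

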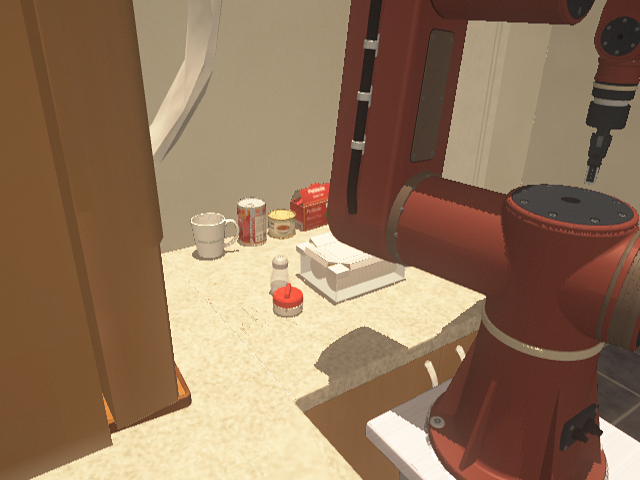

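The top view shows the box at about (358,257), with the jar at (435,243), shaker at (276,243) and timer at (265,275). I'll enlarge it to get the corners.

```bash
python3 - <<'E'
import cv2
i=cv2.imread("pics/top0.png")[205:310,240:460]
cv2.imwrite("pics/crop.png",cv2.resize(i,None,fx=3.6,fy=3.6,interpolation=cv2.INTER_CUBIC))
E
```

```text
(no output)
```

View pics/crop.png

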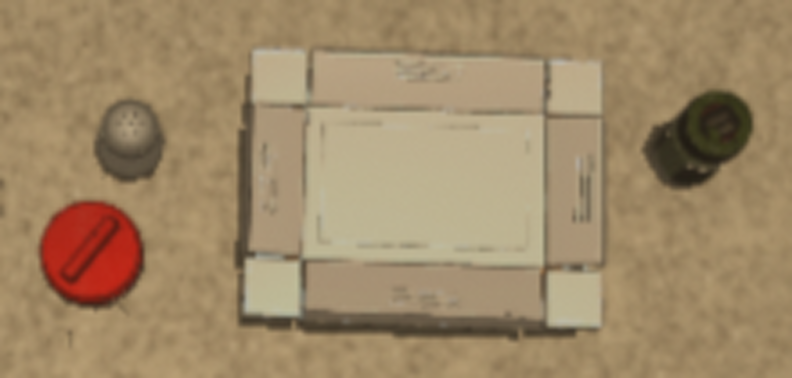

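```bash
cat >h.py <<'E'
import numpy as np,cv2
def ray(c,px,z):
    f=240/np.tan(np.radians(c["vertical_fov"]/2)); R=cv2.Rodrigues(np.array(c["rvec"]))[0]
    o=-R.T@c["tvec"]; d=R.T@np.array([(px[0]-c["cx"])/f,(px[1]-c["cy"])/f,1]); return o+d*(z-o[2])/d[2]
E
python3 - <<'E'
from h import *
from plant import robot
c=robot.get_calibration("top")
f=lambda x,y,z:ray(c,(240+(x+.5)/3.6-.5,205+(y+.5)/3.6-.5),z)[:2]
P=np.array([f(*p,.078) for p in[(252,49),(602,60),(602,327),(245,316)]]);print(P.round(4))
print([np.linalg.norm(P[i]-P[i-1]).round(4) for i in range(4)])
(m,s,a)=cv2.minAreaRect((P*1000).astype(np.float32));print(m,s,a,P.mean(0))
u=(P[0]+P[3]-P[1]-P[2]);v=P[0]+P[1]-P[2]-P[3];print(np.degrees(np.arctan2(u[1],u[0]))-90,np.degrees(np.arctan2(v[1],v[0])))
for n,x,y,z in[("jar",715,122,.105),("shaker",128,120,.09),("timer",92,252,.052)]:print(n,f(x,y,z))
yaw=np.radians(0.)
for d in[(0,.095),(0,-.095),(.07,0),(-.07,0)]:
  p=P.mean(0)+d
  for yw in(0,90,-90,180,25):
    q=robot.ik([*p,.16],[180,0,yw]);print(p.round(3),yw,None if q is None else np.round(q,0))
E
```

```text
[[ 6.046e-01  9.000e-04]
 [ 6.043e-01 -2.074e-01]
 [ 4.449e-01 -2.068e-01]
 [ 4.453e-01  6.000e-04]]
[np.float64(0.1593), np.float64(0.2084), np.float64(0.1593), np.float64(0.2075)]
(524.7679443359375, -103.1279525756836) (208.37380981445312, 159.33399963378906) 89.90840148925781 [ 0.52476654 -0.1031816 ]
-0.09089043830954324 -0.05299644192289508
jar [ 0.56286912 -0.26826749]
shaker [0.55682161 0.07234286]
timer [0.48381631 0.09251663]
[ 0.525 -0.008] 0 [-15.  -6. -21.  75.   0. 165.]
[ 0.525 -0.008] 90 [-15.  -6. -21.  75.   0.  75.]
[ 0.525 -0.008] -90 [ -15.   -6.  -21.   75.    0. -105.]
[ 0.525 -0.008] 180 [-15.  -6. -21.  75.   0. -15.]
[ 0.525 -0.008] 25 [-15.  -6. -21.  75.   0. 140.]
[ 0.525 -0.198] 0 [-34.   1. -15.  74.   0. 146.]
[ 0.525 -0.198] 90 [-34.   1. -15.  74.   0.  56.]
[ 0.525 -0.198] -90 [ -34.    1.  -15.   74.    0. -124.]
[ 0.525 -0.198] 180 [-34.   1. -15.  74.   0. -34.]
[ 0.525 -0.198] 25 [-34.   1. -15.  74.   0. 121.]
[ 0.595 -0.103] 0 [-22.   8.  -7.  75.   0. 158.]
[ 0.595 -0.103] 90 [-22.   8.  -7.  75.   0.  68.]
[ 0.595 -0.103] -90 [ -22.    8.   -7.   75.    0. -112.]
[ 0.595 -0.103] 180 [-22.   8.  -7.  75.   0. -22.]
[ 0.595 -0.103] 25 [-22.   8.  -7.  75.   0. 133.]
[ 0.455 -0.103] 0 [-29. -17. -31.  76.   0. 151.]
[ 0.455 -0.103] 90 [-29. -17. -31.  76.   0.  61.]
[ 0.455 -0.103] -90 [ -29.  -17.  -31.   76.    0. -119.]
[ 0.455 -0.103] 180 [-29. -17. -31.  76.   0. -29.]
[ 0.455 -0.103] 25 [-29. -17. -31.  76.   0. 126.]
```

The rectangle fits to within 2 mm, and the box has zero yaw. I'll press the near section first, with the gripper shut.

```bash
cat >>h.py <<'E'
from plant import robot
C=np.array([.5248,-.1032]); T=robot.tip_reach; O=[180,0,90]
D=dict(near=(-.070,0),far=(.070,0),left=(0,.095),right=(0,-.095))
def press(n):
    p=C+D[n]; up=[*p,T+.13]
    robot.line_to(up,vel=.15)
    robot.line_to([*p,T+.098],vel=.1)
    g=robot.line_to([*p,T+.0765],vel=.02,guard=18)
    s=robot.observe(); print(n,g,"tip z",s["tool_pos"][2]-T,s["ft_force"],s["tool_pos"][:2]-p)
    robot.pause(.3); robot.line_to(up,vel=.1); print(robot.observe()["time"])
E
python3 - <<'E'
from h import *
robot.set_gripper(0)
robot.move_pose([*(C+D["near"]),T+.15],O)
print(robot.observe()["ft_force"])
press("near")
robot.line_to([.42,-.30,.35],vel=.25)
cv2.imwrite("pics/top1.png",cv2.resize(robot.grab_frame("top")[205:310,240:460],None,fx=3.6,fy=3.6))
cv2.imwrite("pics/w1.png",robot.grab_frame("wrist"));print(robot.observe()["time"])
E
```

```text
[ 0.2629482  -0.74943567 -0.46322252]
near True tip z 0.07790772599975548 [-0.74479309  0.32688564  5.92601598] [3.30042745e-05 1.01359448e-05]
5.3917
6.6333
```

View pics/w1.png

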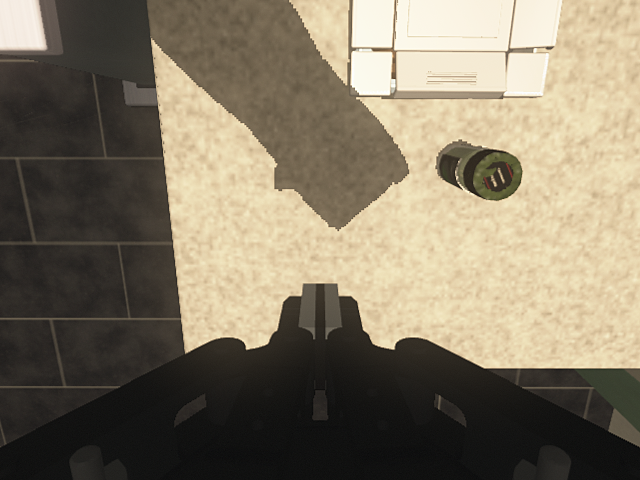

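The wrist view shows the near section at (372,22) flush and the same white as the corners. The right section at (450,75) is still raised. The press stopped at a tip height of 0.078, which is the hard stop. I'll press the other three.

```bash
python3 - <<'E'
from h import *
robot.line_to([.525,-.198,T+.15],vel=.25)
for n in("right","far","left"): press(n)
robot.line_to([.42,-.10,.40],vel=.25)
cv2.imwrite("pics/w2.png",robot.grab_frame("wrist"))
robot.line_to([.40,-.32,.40],vel=.25)
cv2.imwrite("pics/top2.png",cv2.resize(robot.grab_frame("top")[205:310,240:460],None,fx=3.6,fy=3.6));print(robot.observe()["time"])
E
```

```text
right False tip z 0.07771511800319039 [-4.27950065  0.66846225 11.47421388] [ 1.28685881e-04 -9.30464136e-05]
10.5167
far False tip z 0.07782225859095332 [-4.22844165  1.67991062 13.0093298 ] [ 1.72769123e-04 -4.52581578e-05]
14.125
left False tip z 0.0777472931835331 [-6.52509602  2.39197277 14.48151427] [1.00266817e-04 6.48025610e-05]
17.7333
19.9833
```

View pics/w2.png

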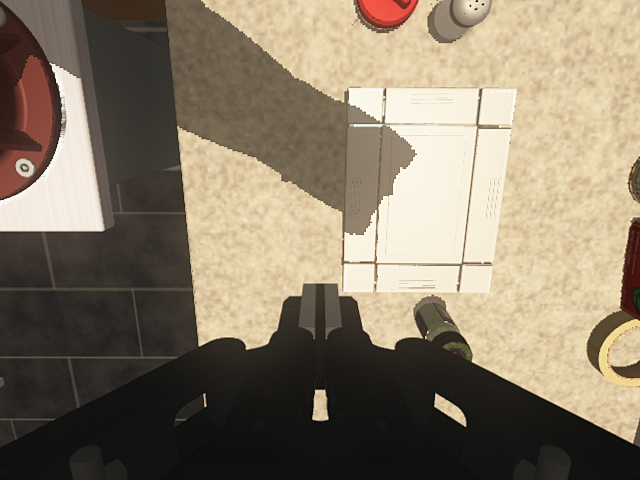

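View pics/top2.png

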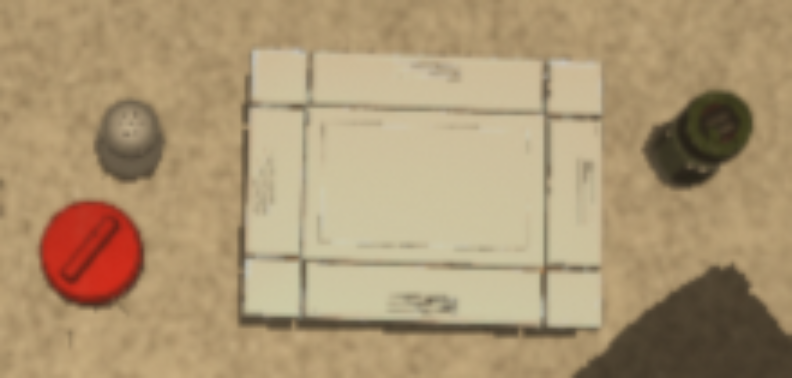

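In both views all four sections are flush and the same white as the corners. The box corners are still at (252,49) and (602,327), and the bystanders haven't moved.

```bash
python3 -c "
from plant import robot
print(robot.job_done())"
```

```text
the job is handed in; nothing more can be done
None
```

I pressed all four rim sections down to the hard stop and they lie flush in the camera views. The box and the three items around it did not move, and the job was handed in at about 20 s of the 48 s allowed; no verdict was returned.

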